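# Show the dip pen's nib to the inspection camera

### The job

Take the dip pen, the tool with the pointed steel nib, out of the rest where it lies beside two brushes, and show its nib to the inspection camera: hold the pen in the air in line with the lens axis, nib pointing into the lens and its tip in focus, 50 mm in front of the glass. Do not touch the camera or its stand, and leave the brushes and bottles where they are. Finish while holding the pen still there in the gripper: do not put it down or let it go.

Things in the scene. Friction and masses are not known exactly. Their poses are not given: they have to be found in the camera images.
- pen: Dip pen: black 12 mm round barrel, straight from 70 mm behind to 55 mm ahead of the origin, then brass collar and pointed steel nib; tapered tail; about 25 g, balances near the origin. Origin on its centre line, 100 mm behind the nib tip, 90 mm ahead of the tail end; +x towards the nib. Starts level in a notch of the rest, centre line 53.5 mm above the table, origin midway between rails +-8 mm.
- pen_nib (a point): tip of the nib, on the pen's centre line
- pen_tail (a point): blunt tail end of the pen, on its centre line
- rest: Fixed wooden rest: base board 115 x 225 x 8 mm with two 12 mm thick rails 90 mm apart (78 mm clear between), up to 57 mm above the table. Three V notches in each rail, 80 mm apart, hold three parallel tools in any order. Origin at the centre of the underside; tools lie along x, heads towards +x (roughly towards the camera stand), notches at y = -80, 0, 80 mm.
- lens: Lens tube of the inspection camera: black, 42 mm diameter, 97 mm long, 52 mm ring light at its front, looking 30 degrees below level. Origin at the centre of the front glass, 235 mm above the table; +x along the lens axis from the glass back into the tube (a pen pointing its nib straight into the lens has its +x the same way); y level, z upwards.
- focus (a point): the point in focus: on the lens axis, 50 mm in front of the glass, 210 mm above the table
- stand: Fixed stand of the inspection camera: steel base 150 x 170 mm, column 340 mm high, carrying the lens tube, which reaches out 150 mm from the column. Origin on the table under the base, 20 mm in front of the column; the lens looks towards -x.
- flat_brush: Flat paint brush with a head 30 mm wide, 228 mm long, the same 12 mm black barrel, lying in another notch of the rest. Origin on its centre line, 108 mm behind the hair's end; +x towards the hair. Leave it alone.
- round_brush: Round paint brush with a plump head 22 mm thick, 235 mm long, the same 12 mm black barrel, lying in another notch of the rest. Origin on its centre line, 115 mm behind the hair's tip; +x towards the hair. Leave it alone.
- ink_bottle: Squat ink bottle 52 mm in diameter, 64 mm high, standing on the table; origin at the centre of its underside. Leave it alone.
- dropper_bottle: Slim bottle with a rubber dropper, 40 mm in diameter, 102 mm high, standing on the table; origin at the centre of its underside. Leave it alone.
Not all that is in view belongs to the job. Leave any purple look-alike of the pen alone.

How it is judged:
By the outcome, as a careful person would: the job done as asked, in the order asked, and still so for the second after the job is handed in, while the arm keeps its last pose, push and grip.
It also fails if it takes over 35 s, if anything falls off the work surface, if the arm or the gripper's body presses on something with over 40 N, if the wrist force passes 120 N, or if a joint passes its speed limit or range.

### The arm

A 6-joint arm with a two-finger parallel gripper is mounted at the origin on the work surface. World frame = base frame: x ahead of the robot, y to its left, z up, the work surface at z = 0. Lengths are in m, angles in rad, forces in N, time in s.
With the tool pointing down it reaches from about 0.325 to 0.775 m from the base axis. Payload 5.5 kg.
Tool frame: the origin (TCP) lies between the finger pads; the fingertips stand 8 mm ahead of it and the grasp point (between the pads) lies 11 mm behind it; z points along the fingers, y is the line along which they close (so a half turn about z gives the same grasp; the last joint's range is limited). The gripper opens to 85 mm and grips with 20 to 120 N. Pads are 22 mm wide; open, the fingers measure 114 mm over their backs; the gripper's body (76 mm by 85 mm) begins 54 mm behind the grasp point. The pads swing forward as they close: fully open they stand 13 mm farther back than shut.
Start: joints at [-1.346, 0.091, 1.231, -0, 1.82, -0.057], TCP at [0.167, -0.576, 0.239] pointing down, gripper open.
Joint ranges: [-2.87, 2.87], [-0.86, 2.18], [0.17, 2.46], [-1.51, 4.65], [0.06, 2.69], [-2.65, 2.65]. Speed limits (rad/s): [2.57, 2.57, 3.01, 3.14, 3.14, 3.14].

### API

Orientations are given as a unit quaternion [w, x, y, z].
In Python, from bench import manip gives the robot as it stands.
- The arm moves only by the tool move_arm, never from a script. Its arguments are lists of equal length, an entry for each row: "rot": the turn, a rotation vector about the tool's x, y, z in units of 5 degrees (1.0 is 5 degrees), a list of three; "delta_pos": the shift along the tool's x, y, z in units of 25 mm (1.0 is 25 mm), a list of three; "gripper": the opening, from 0 (shut) to 1 (fully open). A call has 1 to 8 rows; each row shifts and turns the commanded pose from where the row before left it, along the tool's axes as they then stand; what a row does not reach is not made up. A row lasts 1/10 s, in which the tool goes at most 50 mm and 8.59 degrees, less where a joint would pass 70% of its speed; a pose out of reach is approached as far as the arm can. A call is refused whole if a number of a shift passes 1 or a number of a turn 1, either way. A call with a gripper value outside its range is refused whole. The fingers move at their own pace and stop on an object; "newtons" is the grip in N (left out, the last holds). Time passes only in rows, so rows that do not move let the fingers close. It gives the time, the measured TCP pose, the force, the opening and the grip force at its end, in the units of the state.
- manip.get_state(): the state, without advancing time (a new reading comes with each control period).
- manip.snapshot(name): name is "side" or "top" or "wrist"; returns a dict with "image" (384x512x3 uint8, blue, green, red), "fovy" (degrees; the focal length in pixels is half the picture's height over the tangent of half this angle, whatever the lens; pixels are square), "cx", "cy" (the principal point, pixels), "dist_coeffs" ([k1, k2, p1, p2, k3] as OpenCV has them; the pictures are not rectified), "R" (3x3) and "t" (3): a world point X has camera coordinates R X + t; the wrist camera has in their place "tool_from_camera" (4x4, takes a point from camera to tool coordinates, whose origin is the TCP and whose axes are the flange's). Camera axes: x right, y down, z forward; pixel columns grow to the right and rows downward; lengths in m; the calibration is good to about 2 mm. A picture is of the moment at which its call begins: read the wrist's pose just before it. There is no depth.
- manip.close_job(): hands the job in; it is judged then, once.
The state is a dict: "t": time; "joint_positions": joint angles; "joint_vel": joint speeds; "joint_torque": joint torques, N m; "tool_pos": TCP position; "tool_rot": TCP orientation; "force": force on the tool from outside, world axes, zero at the start; "torque": the same for the moment, N m; "finger_gap": finger opening in m; "finger_force": force on a finger pad.
Only numpy, scipy, OpenCV 4.12 (cv2) and the standard library are available. Lean on these libraries where they do the work, as an engineer would, in place of code of your own. Each camera call takes 0.05 s, during which the arm holds its last target. There are 200 camera calls.

## Working session

There is one attempt and no reset: what is moved stays moved. The work goes in short steps, Python scripts to look and compute and a tool call to move; the robot and the scene stay as the last step left them, time stands still between calls to the robot, and variables do not carry over. Pictures are saved under pics/ and viewed, at most 10 in all, crops included, and the job is handed in when it is done.

Besides the shell and the picture viewer there is one more tool, called after "Request:" as a command line: name --argument value ..., lists and objects as JSON in quotes. move_arm: Moves the arm, as the interface text tells. Its arguments: {"type":"object","properties":{"rot":{"type":"array"},"delta_pos":{"type":"array"},"gripper":{"type":"array"},"newtons":{"type":"number"}},"required":["rot","delta_pos","gripper"]}

```bash
mkdir -p pics
cat > h.py <<'E'
import numpy as np, cv2, pickle
from bench import manip
from scipy.spatial.transform import Rotation as Ro
def R_of(q): return Ro.from_quat([q[1],q[2],q[3],q[0]]).as_matrix()
def snap(n,tag):
    st=manip.get_state(); s=manip.snapshot(n); s=dict(s)
    if n=='wrist':
        T=np.array(s['tool_from_camera']); Rt=R_of(st['tool_rot']); 
        Rwc=Rt@T[:3,:3]; c=Rt@T[:3,3]+np.array(st['tool_pos'])
        s['R']=Rwc.T; s['t']=-Rwc.T@c
    pickle.dump(s,open(tag+'.pkl','wb')); cv2.imwrite(f'pics/{tag}.png',s['image']); return s
def load(tag): return pickle.load(open(tag+'.pkl','rb'))
def K(s):
    f=192/np.tan(np.radians(s['fovy'])/2); return np.array([[f,0,s['cx']],[0,f,s['cy']],[0,0,1]])
def ray(s,p):
    u=cv2.undistortPoints(np.array([[p]],float),K(s),np.array(s['dist_coeffs'],float))[0,0]
    R=np.array(s['R']);t=np.array(s['t']); return -R.T@t, R.T@np.array([u[0],u[1],1])
def atz(s,p,z):
    c,d=ray(s,p); return c+d*(z-c[2])/d[2]
def proj(s,X):
    return cv2.projectPoints(np.atleast_2d(X).astype(float),cv2.Rodrigues(np.array(s['R']))[0],np.array(s['t'],float),K(s),np.array(s['dist_coeffs'],float))[0][:,0]
def tri(obs):
    A=np.zeros((3,3));b=np.zeros(3)
    for s,p in obs:
        c,d=ray(s,p);d=d/np.linalg.norm(d);P=np.eye(3)-np.outer(d,d);A+=P;b+=P@c
    return np.linalg.solve(A,b)
E
python3 - <<'E'
from h import *
a=snap('top','top0');b=snap('side','side0');c=snap('wrist','wrist0')
cv2.imwrite('pics/both.png',np.vstack([np.hstack([cv2.resize(a['image'],(400,300)),cv2.resize(b['image'],(400,300))]),np.hstack([cv2.resize(c['image'],(400,300)),np.zeros((300,400,3),np.uint8)])]))
print(manip.get_state())
E
```

```text
{'t': 0.15, 'joint_positions': array([-1.34572409e+00,  9.16876573e-02,  1.23159467e+00,  1.16574838e-05,
        1.81981246e+00, -5.66906550e-02]), 'joint_vel': array([ 0.00203927, -0.00234858, -0.0027367 , -0.00040317,  0.00088769,
        0.00113145]), 'joint_torque': array([ 2.39863395e-03, -4.59372067e+01, -4.18524563e+01,  2.97490783e-05,
        9.53961950e-03, -2.11883128e-05]), 'tool_pos': array([ 0.16679209, -0.57614194,  0.23841781]), 'tool_rot': array([-7.48881361e-04,  9.90092132e-01,  1.40417259e-01, -5.75281844e-05]), 'force': array([-0.92550232, -0.50103939,  0.2741848 ]), 'torque': array([-0.01755908,  0.01403146, -0.00342841]), 'finger_force': 0.0, 'finger_gap': 0.08560091524701946}
```

View pics/both.png

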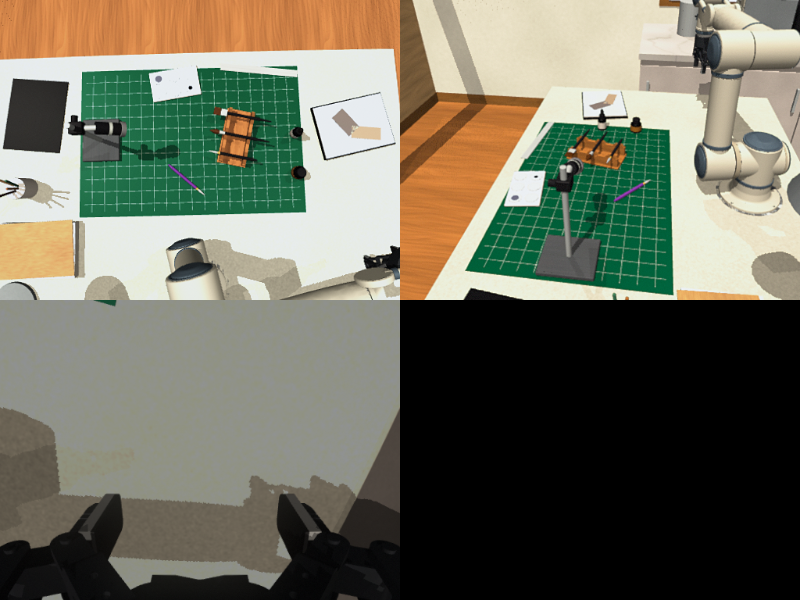

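The top view (half scale) shows the rest at about (237,137) with three tools, the stand and lens at about (100,128), and the purple look-alike pen on the mat at (185,180). The bottles stand at (297,133) and (299,172). I'll enlarge the rest and the lens.

Run:
```python
from h import *
a=load('top0')['image'];b=load('side0')['image']
A=cv2.resize(a[125:225,260:360],(400,400),interpolation=cv2.INTER_CUBIC)
B=cv2.resize(a[125:225,80:180],(400,400),interpolation=cv2.INTER_CUBIC)
C=cv2.resize(b[165:225,200:300],(400,240)[:2],interpolation=cv2.INTER_CUBIC)
C=cv2.resize(b[168:218,200:300],(400,200),interpolation=cv2.INTER_CUBIC)
D=cv2.resize(b[195:245,170:270],(400,200),interpolation=cv2.INTER_CUBIC)
cv2.imwrite('pics/crop1.png',np.vstack([np.hstack([A,B]),np.hstack([C,D])]))
s=load('top0');print(s['R'],s['t'],s['fovy'])
```

```text
[[-0.02487996 -0.99963914 -0.01012782]
 [-0.99339372  0.02585727 -0.11180486]
 [ 0.1120264   0.00727921 -0.99367857]] [0.00617948 0.54643756 1.2189931 ] 50.600933565548814
```

View pics/crop1.png

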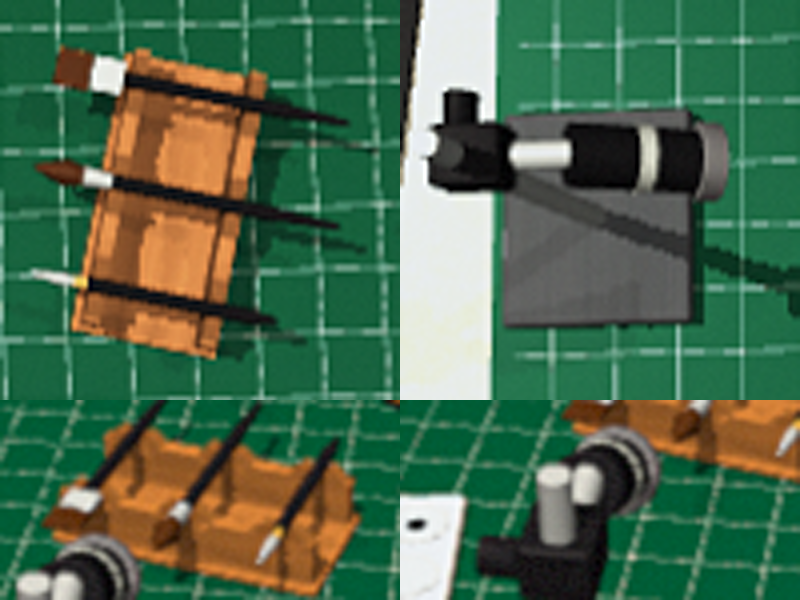

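Candidates in full top pixels:
- Flat brush at (278,142).
- Round brush at (275,168).
- Steel-nib pen with brass collar: nib at (268,193), tail at (328.5,205).
- Purple pen on the mat.

I choose the steel-nib one, in the notch nearest the robot. The lens ring is at top (158,165) and side (224,215). Next I'll compute positions.

Run:
```python
from h import *
s=load('top0');d=load('side0')
nib=atz(s,(267.8,192.8),.0535);tail=atz(s,(328.5,204.8),.0535)
print('nib',nib,'tail',tail,np.linalg.norm(nib-tail))
v=(nib-tail);v/=np.linalg.norm(v);print('yaw',np.degrees(np.arctan2(v[1],v[0])),'origin',nib-.1*v, tail+.09*v)
print('nib side',proj(d,nib),'tail',proj(d,tail))
L=tri([(s,(158.1,165)),(d,(223.7,215.3))]);print('ring',L)
f=atz(s,(158.3,165),.235);b=atz(s,(121.8,163.5),.2835)
print('lens f,b',f,b,np.linalg.norm(f-b),np.degrees(np.arctan2(*(b-f)[[1,0]])))
for p in [(206,206),(206,153.5),(252,206),(252,153.5)]: print(atz(s,(80+(p[0]-206)+26.2,p[1]),.01))
```

```text
nib [ 0.52809136 -0.05401801  0.0535    ] tail [ 0.48712739 -0.23528807  0.0535    ] 0.18584100912216345
yaw 77.26601421362604 origin [ 0.50604888 -0.15155841  0.0535    ] [ 0.50696563 -0.14750171  0.0535    ]
nib side [[264.04032186 207.37033327]] tail [[283.12060489 176.98158724]]
ring [0.5895864  0.23575187 0.22790519]
lens f,b [0.58989096 0.23370452 0.235     ] [0.58763648 0.31336832 0.2835    ] 0.09329337199612225 91.62103542809335
[0.50385338 0.45268052 0.01      ]
[0.6714999  0.45540789 0.01      ]
[0.50028145 0.30708005 0.01      ]
[0.66722224 0.30761655 0.01      ]
```

```bash
cat >> h.py <<'E'
from scipy.linalg import logm
def T_of(R,p):
    T=np.eye(4);T[:3,:3]=R;T[:3,3]=p;return T
def cur():
    st=manip.get_state();return T_of(R_of(st['tool_rot']),st['tool_pos'])
def rows(T0,T1,n):
    """n equal body-frame rows taking T0 to T1: (rot, delta) in move units"""
    D=np.linalg.inv(T0)@T1
    X=np.real(logm(D))/n
    from scipy.linalg import expm
    S=expm(X)
    return Ro.from_matrix(S[:3,:3]).as_rotvec()/np.radians(5), S[:3,3]/.025
def sim(T,rs):
    for n,r,d in rs:
        for _ in range(n): T=T@T_of(Ro.from_rotvec(np.array(r)*np.radians(5)).as_matrix(),np.array(d)*.025)
    return T
def down(yaw,p):  # tool x at yaw, z down
    y=np.radians(yaw);x=np.array([np.cos(y),np.sin(y),0]);z=np.array([0,0,-1.]);return T_of(np.c_[x,np.cross(z,x),z],p)
E
python3 - <<'E'
from h import *
np.set_printoptions(precision=4,suppress=True)
T0=cur();T1=down(77.3,[.5065,-.1495,.16])
for n in (16,20,24): print(n,*rows(T0,T1,n))
E
```

```text
16 [-0.0009 -0.0006 -0.7644] [ 1.4204 -0.1657  0.1964]
20 [-0.0007 -0.0005 -0.6116] [ 1.1372 -0.125   0.1571]
24 [-0.0006 -0.0004 -0.5096] [ 0.9482 -0.1     0.1309]
```

Request:
move_arm --rot '[[0,0,-0.51],[0,0,-0.51],[0,0,-0.51],[0,0,-0.51],[0,0,-0.51],[0,0,-0.51],[0,0,-0.51],[0,0,-0.51]]' --delta_pos '[[0.95,-0.1,0],[0.95,-0.1,0],[0.95,-0.1,0],[0.95,-0.1,0],[0.95,-0.1,0],[0.95,-0.1,0],[0.95,-0.1,0],[0.95,-0.1,0]]' --gripper '[1,1,1,1,1,1,1,1]'

```text
t: 0.95
tool_pos: [0.3303, -0.4775, 0.2387]
tool_rot: [-0.0, 0.949, 0.314, -0.0]
force: [-0.5, 0.3, 0.9]
finger_gap: 0.0854
finger_force: 0.0
```

Request:
move_arm --rot '[[0,0,-0.51],[0,0,-0.51],[0,0,-0.51],[0,0,-0.51],[0,0,-0.51],[0,0,-0.51],[0,0,-0.51],[0,0,-0.51]]' --delta_pos '[[0.95,-0.1,0],[0.95,-0.1,0],[0.95,-0.1,0],[0.95,-0.1,0],[0.95,-0.1,0],[0.95,-0.1,0],[0.95,-0.1,0],[0.95,-0.1,0]]' --gripper '[1,1,1,1,1,1,1,1]'

```text
t: 1.75
tool_pos: [0.4484, -0.3286, 0.2388]
tool_rot: [-0.0, 0.879, 0.478, -0.0]
force: [0.8, 0.3, -0.8]
finger_gap: 0.0854
finger_force: 0.0
```

Request:
move_arm --rot '[[0,0,-0.51],[0,0,-0.51],[0,0,-0.51],[0,0,-0.51],[0,0,-0.51],[0,0,-0.51],[0,0,-0.51],[0,0,-0.51]]' --delta_pos '[[0.95,-0.1,0.4],[0.95,-0.1,0.4],[0.95,-0.1,0.4],[0.95,-0.1,0.4],[0.95,-0.1,0.4],[0.95,-0.1,0.4],[0.95,-0.1,0.4],[0.95,-0.1,0.4]]' --gripper '[1,1,1,1,1,1,0.8,0.8]'

```text
t: 2.55
tool_pos: [0.5071, -0.1479, 0.1584]
tool_rot: [-0.0, 0.78, 0.626, -0.0]
force: [0.5, 0.3, 0.9]
finger_gap: 0.0686
finger_force: 0.0
```

Run:
```python
from h import *
np.set_printoptions(precision=4,suppress=True)
w=snap('wrist','w1'); print(cur()); print(manip.get_state()['joint_positions'])
cv2.imwrite('pics/w1b.png',cv2.resize(w['image'],(800,600)))
for x in (-.045,-.09,0,.05,.1): print(x,proj(w,[.5065+x*.22,-.1495+x*.975,.0535]))
```

```text
[[ 0.2127  0.9771 -0.0027  0.507 ]
 [ 0.9771 -0.2127  0.0037 -0.1445]
 [ 0.0031 -0.0034 -1.      0.1565]
 [ 0.      0.      0.      1.    ]]
[-0.3438 -0.1029  1.5701  0.0026  1.6782 -0.1291]
-0.045 [[254.7106 247.0939]]
-0.09 [[254.547  296.9206]]
0 [[254.8947 191.4874]]
0.05 [[255.1256 122.4612]]
0.1 [[255.3856  45.648 ]]
```

View pics/w1b.png

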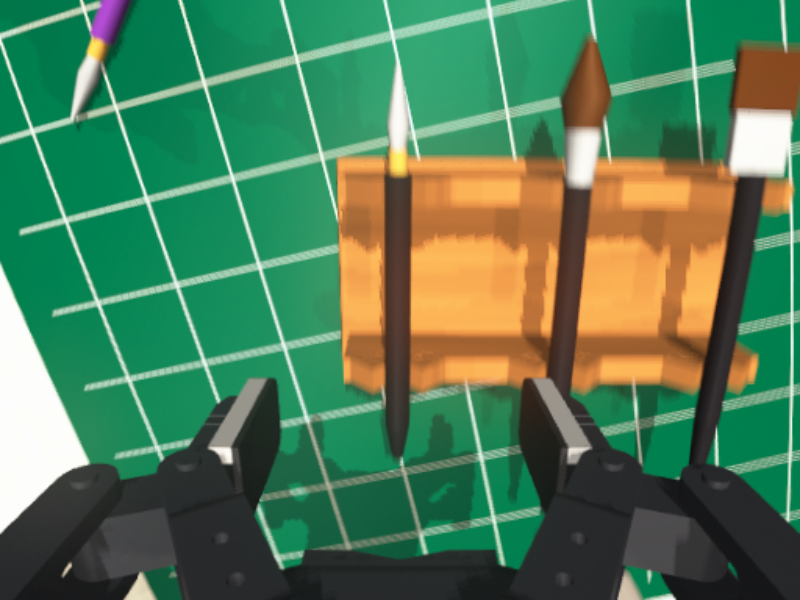

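The close crop confirms the choice: steel nib at (399,68), brass collar at (399,160) and tail at (398,456), both brushes to the right, and the purple pen at upper left. I'll compute the pen origin.

Run:
```python
from h import *
np.set_printoptions(precision=4,suppress=True)
w=load('w1');q=1.5625
n=atz(w,(399/q,66/q),.0535);t=atz(w,(398/q,457/q),.0535);c=atz(w,(398/q,175/q),.0535)
v=(n-t)/np.linalg.norm(n-t);print(np.linalg.norm(n-t),np.degrees(np.arctan2(v[1],v[0])),n-.1*v,t+.09*v,c-.055*v)
for k,z in ((157,.057),(384,.057)): print(atz(w,(398/q,k/q),z))
o=n-.1*v*.5-.0*v;o=((n-.1*v)+(t+.09*v))/2
T0=cur();print(T0)
T1=down(np.degrees(np.arctan2(v[1],v[0])),[o[0],o[1],.0425]);print(o,*rows(T0,T1,6))
```

```text
0.18779701159087275 77.33119370879959 [ 0.507  -0.1475  0.0535] [ 0.5075 -0.1454  0.0535] [ 0.5067 -0.1474  0.0535]
[ 0.5205 -0.0861  0.057 ]
[ 0.4972 -0.1906  0.057 ]
[[ 0.2127  0.9771 -0.0027  0.507 ]
 [ 0.9771 -0.2127  0.0037 -0.1445]
 [ 0.0031 -0.0034 -1.      0.1565]
 [ 0.      0.      0.      1.    ]]
[ 0.5073 -0.1464  0.0535] [-0.0066 -0.0058  0.0129] [-0.0137  0.0062  0.7601]
```

Request:
move_arm --rot '[[0,0,0],[0,0,0],[0,0,0],[0,0,0],[0,0,0],[0,0,0],[0,0,0],[0,0,0]]' --delta_pos '[[0,0,0.76],[0,0,0.76],[0,0,0.76],[0,0,0.76],[0,0,0.76],[0,0,0.76],[0,0,0],[0,0,0]]' --gripper '[0.6,0.6,0.6,0.6,0.6,0.6,0.6,0.6]' --newtons 40

```text
t: 3.4
tool_pos: [0.5069, -0.1489, 0.0453]
tool_rot: [-0.0, 0.781, 0.625, -0.0]
force: [0.0, -0.7, 0.9]
finger_gap: 0.0514
finger_force: 0.0
```

Request:
move_arm --rot '[[0,0,0],[0,0,0],[0,0,0],[0,0,0],[0,0,0],[0,0,0],[0,0,0],[0,0,0]]' --delta_pos '[[0,0,0],[0,0,0],[0,0,0],[0,0,0],[0,0,0],[0,0,0],[0,0,0],[0,0,0]]' --gripper '[0,0,0,0,0,0,0,0]' --newtons 40

```text
t: 4.2
tool_pos: [0.5062, -0.1488, 0.0465]
tool_rot: [-0.001, 0.781, 0.625, -0.001]
force: [-6.9, 2.1, 7.3]
finger_gap: 0.0102
finger_force: 39.0
```

Request:
move_arm --rot '[[0,0,0],[0,0,0],[0,0,0],[0,0,0],[0,0,0],[0,0,0],[0,0,0],[0,0,0]]' --delta_pos '[[0,0,-0.2],[0,0,-0.5],[0,0,-0.8],[0,0,-0.8],[0,0,-0.8],[0,0,-0.8],[0,0,-0.4],[0,0,0]]' --gripper '[0,0,0,0,0,0,0,0]' --newtons 60

```text
t: 5.0
tool_pos: [0.5081, -0.1492, 0.1554]
tool_rot: [0.002, 0.781, 0.625, 0.001]
force: [-0.2, -0.7, -0.9]
finger_gap: 0.0093
finger_force: 58.4
```

Run:
```python
from h import *
np.set_printoptions(precision=4,suppress=True)
w=snap('wrist','w2');a=snap('top','top2');b=snap('side','side2'); print(cur()); st=manip.get_state();print(st['joint_positions'],st['finger_gap'],st['finger_force'])
A=cv2.resize(a['image'][130:230,255:355],(400,300),interpolation=cv2.INTER_CUBIC)
B=cv2.resize(b['image'][130:230,200:333],(400,300),interpolation=cv2.INTER_CUBIC)
W=cv2.resize(w['image'],(400,300))
L=cv2.resize(w['image'][0:192,128:384],(400,300),interpolation=cv2.INTER_CUBIC)
cv2.imwrite('pics/c2.png',np.vstack([np.hstack([A,B]),np.hstack([W,L])]))
```

```text
[[ 0.2191  0.9757 -0.0014  0.5068]
 [ 0.9757 -0.2191  0.0005 -0.1488]
 [ 0.0002 -0.0015 -1.      0.1517]
 [ 0.      0.      0.      1.    ]]
[-0.35   -0.1012  1.577   0.      1.6673 -0.1291] 0.009619476118008771 58.44934165477753
```

View pics/c2.png

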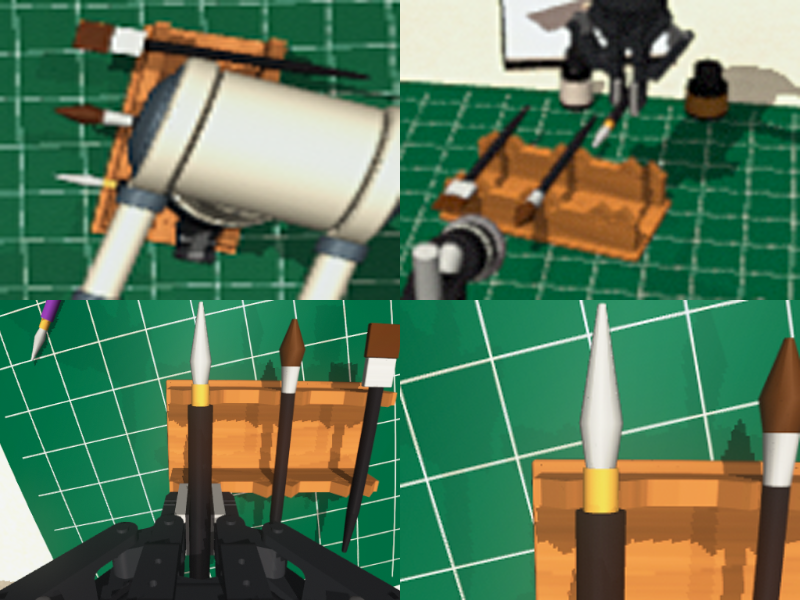

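The pen is gripped and clear of the rest, and the brushes are undisturbed. Nib pixels: wrist (257.3,3.2), top (269.2,189.3), side (264,178.3). Wrist barrel end is at (256,135), 32 px wide.

Run:
```python
from h import *
np.set_printoptions(precision=4,suppress=True)
w=load('w2');a=load('top2');b=load('side2');T=cur()
st=manip.get_state();print(T[:3,3])
Tc=np.array(w['tool_from_camera']);print(Tc)
def wr(p):
    u=cv2.undistortPoints(np.array([[p]],float),K(w),np.array(w['dist_coeffs'],float))[0,0]
    return Tc[:3,3],Tc[:3,:3]@np.array([u[0],u[1],1])
N=(257.3,3.2);C=(256,135)
c,dn=wr(N);_,dc=wr(C)
f=K(w)[0,0];
l=wr((128+176/1.5625,135))[1];r=wr((128+226/1.5625,135))[1]
print('depth by width',.012/np.linalg.norm(l-r),f)
for X,n in ((tri([(a,(269.2,189.3)),(b,(264,178.3))]),'nib ts'),(tri([(a,(269.2,189.3)),(b,(264,178.3)),(w,N)]),'nib tsw')):
    print(n,X,'tool',T[:3,:3].T@(X-T[:3,3]))
# pitch table: choose z of barrel end, solve nib
for zc in np.arange(-.019,.004,.003):
    P=c+dc*(zc-c[2])/dc[2]
    # |c+s dn - P|=.045
    A=dn@dn;B=2*dn@(c-P);Q=(c-P)@(c-P)-.045**2
    for s in np.roots([A,B,Q]):
        if abs(np.imag(s))<1e-9:
            n=c+s.real*dn; print(zc,P,n,np.degrees(np.arctan2(n[2]-P[2],n[0]-P[0])), 'depth',(Tc[:3,:3].T@(P-c))[2])
```

```text
[ 0.5068 -0.1488  0.1517]
[[ 0.0008 -0.9561 -0.2931  0.0741]
 [ 1.      0.0006  0.0005  0.0001]
 [-0.0003 -0.2931  0.9561 -0.1347]
 [ 0.      0.      0.      1.    ]]
depth by width 0.12867577859889331 343.7234548805001
nib ts [ 0.5282 -0.055   0.1556] tool [ 0.0962  0.0004 -0.0039]
nib tsw [ 0.529  -0.0525  0.1578] tool [ 0.0988  0.0006 -0.0061]
-0.019 [ 0.0575  0.0003 -0.019 ] [ 0.1008  0.0008 -0.0067] 15.828572406381221 depth 0.11552193809775789
-0.019 [ 0.0575  0.0003 -0.019 ] [ 0.0923  0.0005 -0.0475] -39.31846730395159 depth 0.11552193809775789
-0.016 [ 0.057   0.0003 -0.016 ] [ 0.1009  0.0008 -0.006 ] 12.832411101860451 depth 0.11851700758905152
-0.016 [ 0.057   0.0003 -0.016 ] [ 0.0933  0.0006 -0.0427] -36.322493829279026 depth 0.11851700758905152
-0.013000000000000001 [ 0.0566  0.0004 -0.013 ] [ 0.101   0.0008 -0.0056] 9.445614354615554 depth 0.12151207708034514
-0.013000000000000001 [ 0.0566  0.0004 -0.013 ] [ 0.0944  0.0006 -0.0375] -32.93588971985227 depth 0.12151207708034514
-0.010000000000000002 [ 0.0562  0.0004 -0.01  ] [ 0.101   0.0008 -0.0057] 5.43806429787888 depth 0.12450714657163875
-0.010000000000000002 [ 0.0562  0.0004 -0.01  ] [ 0.0955  0.0006 -0.0318] -28.928537108944195 depth 0.12450714657163875
-0.007000000000000003 [ 0.0557  0.0004 -0.007 ] [ 0.1007  0.0008 -0.0068] 0.1996133813425363 depth 0.12750221606293238
-0.007000000000000003 [ 0.0557  0.0004 -0.007 ] [ 0.0969  0.0007 -0.0251] -23.690288446288598 depth 0.12750221606293238
```

Run:
```python
from h import *
np.set_printoptions(precision=4,suppress=True)
T0=cur();T1=T0.copy();T1[:3,3]=[.5068,-.1488,.36]
for a in range(2): print(*rows(T0,T1,9)) if a==0 else print(*rows(T1,down(91.5,[.50,.22,.40]),16))
```

```text
[ 0. -0.  0.] [ 0.0001 -0.0011 -0.9258]
[-0.001  -0.0003 -0.1769] [ 0.9175 -0.114  -0.0998]
```

Request:
move_arm --rot '[[0,0,0],[0,0,0],[0,0,0],[0,0,0],[0,0,0],[0,0,0],[0,0,0],[0,0,0]]' --delta_pos '[[0,0,-0.8],[0,0,-1],[0,0,-1],[0,0,-1],[0,0,-1],[0,0,-1],[0,0,-1],[0,0,-1]]' --gripper '[0,0,0,0,0,0,0,0]'

```text
t: 5.95
tool_pos: [0.507, -0.1488, 0.3472]
tool_rot: [-0.001, 0.781, 0.625, -0.001]
force: [0.8, -1.2, 0.4]
finger_gap: 0.0099
finger_force: 58.5
```

Request:
move_arm --rot '[[0,0,-0.18],[0,0,-0.18],[0,0,-0.18],[0,0,-0.18],[0,0,-0.18],[0,0,-0.18],[0,0,-0.18],[0,0,-0.18]]' --delta_pos '[[0.92,-0.11,-0.2],[0.92,-0.11,-0.2],[0.92,-0.11,-0.2],[0.92,-0.11,-0.2],[0.92,-0.11,-0.2],[0.92,-0.11,-0.2],[0.92,-0.11,-0.2],[0.92,-0.11,-0.2]]' --gripper '[0,0,0,0,0,0,0,0]'

```text
t: 6.75
tool_pos: [0.5158, 0.037, 0.3864]
tool_rot: [-0.001, 0.74, 0.673, -0.001]
force: [0.1, -0.1, 0.1]
finger_gap: 0.0093
finger_force: 58.5
```

Request:
move_arm --rot '[[0,0,-0.18],[0,0,-0.18],[0,0,-0.18],[0,0,-0.18],[0,0,-0.18],[0,0,-0.18],[0,0,0],[0,0,0]]' --delta_pos '[[0.92,-0.11,0],[0.92,-0.11,0],[0.92,-0.11,0],[0.92,-0.11,0],[0.92,-0.11,0],[0.92,-0.11,0],[0.5,-0.1,0],[0,0,0]]' --gripper '[0,0,0,0,0,0,0,0]'

```text
t: 7.55
tool_pos: [0.5043, 0.1884, 0.3866]
tool_rot: [-0.001, 0.707, 0.707, -0.001]
force: [0.5, -1.0, 0.6]
finger_gap: 0.0096
finger_force: 58.5
```

Run:
```python
from h import *
np.set_printoptions(precision=4,suppress=True)
snap('side','tmp');w=snap('wrist','w3'); print(cur()); st=manip.get_state();print(st['joint_positions'],st['t'])
cv2.imwrite('pics/w3b.png',cv2.resize(w['image'],(800,600),interpolation=cv2.INTER_CUBIC))
print(proj(w,[[.59,.234,.235],[.588,.318,.2835]])*1.5625)
```

```text
[[ 0.0012  1.     -0.0008  0.5046]
 [ 1.     -0.0012 -0.0008  0.1868]
 [-0.0008 -0.0008 -1.      0.3873]
 [ 0.      0.      0.      1.    ]]
[ 0.2916  0.009   1.0479 -0.0006  2.0857  0.2926] 7.65
[[560.7861 185.3716]
 [605.1272 -10.4586]]
```

View pics/w3b.png

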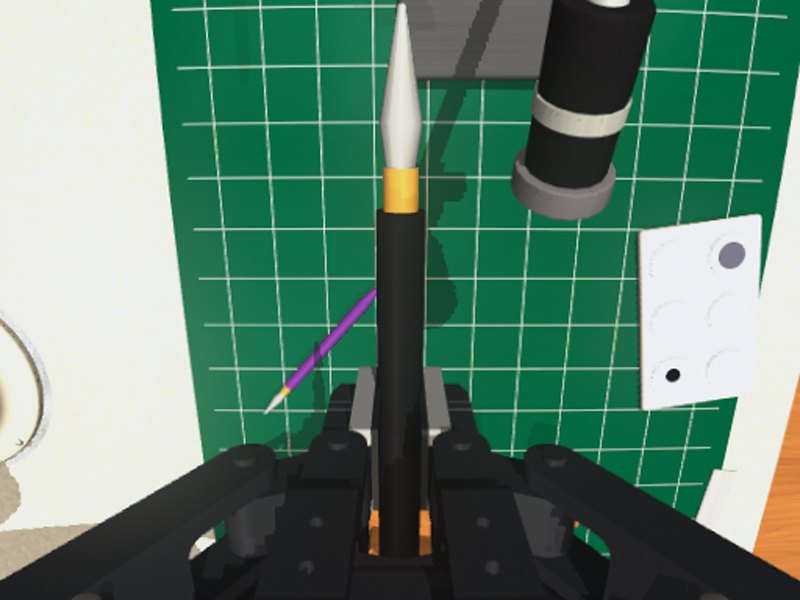

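The picture shows the lens tube at right: ring front edge with bottom (565,219), left (512,187), right (614,200). Barrel edges run (540,92)–(552,8) on the left and (632,105)–(655,12) on the right. I'll fit the lens pose.

```bash
cat > fit.py <<'E'
from h import *
from scipy.optimize import least_squares
np.set_printoptions(precision=4,suppress=True)
w=load('w3');q=1.5625
img=cv2.resize(w['image'],(800,600),interpolation=cv2.INTER_CUBIC)
E_=[(540,92),(552,8),(527,158),(532,115),(632,105),(655,12),(619,140)]
ringp=[(565,219),(512,190),(614,203),(535,211),(597,215)]
U=lambda p:((p[0]+.5)/q-.5,(p[1]+.5)/q-.5)
def axes(yaw,pit):
    a=np.array([np.cos(pit)*np.cos(yaw),np.cos(pit)*np.sin(yaw),np.sin(pit)])
    y=np.array([-np.sin(yaw),np.cos(yaw),0]);return a,y,np.cross(a,y)
def res(p,full=False):
    G=np.array([p[0],p[1],p[3] if len(p)>3 else .235]);a,y,z=axes(p[2],p[4] if len(p)>4 else np.pi/6)
    r=[]
    for e in E_:
        c,d=ray(w,U(e));n=np.cross(d,a);n/=np.linalg.norm(n);r.append((abs((G-c)@n)-.021)*1000)
    th=np.linspace(0,2*np.pi,721);C=G+.026*(np.outer(np.cos(th),y)+np.outer(np.sin(th),z))
    pr=proj(w,C)
    for e in ringp:
        u=np.array(U(e)); r.append(np.min(np.linalg.norm(pr-u,axis=1))*.8)
    return np.array(r)
for x0 in ([.59,.234,1.6],[.59,.234,1.6,.235],[.59,.234,1.6,.235,.52]):
    s=least_squares(res,x0,x_scale=[.01]*2+[.1]+[.01,.1][:len(x0)-3]);print(s.x,np.degrees(s.x[2:]),s.fun)
    if len(x0)==3: best=s.x
d=cur();a,y,z=axes(best[2],np.pi/6);G=np.array([*best[:2],.235]);F=G-.05*a;print('focus',F)
np.save('lens.npy',np.array([G,a,y,z]))
E
python3 fit.py
```

```text
[0.591  0.2324 1.6016] [91.7638] [-0.9517 -0.333   0.1039  1.0439  0.7683 -0.6306 -0.4223  0.2768  1.037
  1.1764  0.0945  0.2216]
[0.5902 0.2329 1.6018 0.2379] [91.7772 13.6294] [-1.1339 -0.5284 -0.0814  0.8449  0.5487 -0.8294 -0.6338  0.242   0.8951
  0.9155  0.1221  0.2686]
[0.589  0.2316 1.5624 0.2414 0.4213] [89.5188 13.8289 24.141 ] [-0.9971 -0.1093 -0.2032  0.9008  0.6801 -0.3039 -0.6898  0.2622  0.2422
  0.3743  0.2366  0.6041]
focus [0.5924 0.1891 0.21  ]
```

```bash
cat > plan.py <<'E'
from h import *
np.set_printoptions(precision=3,suppress=True)
G,a,y,z=np.load('lens.npy');F=G-.05*a
R=np.c_[a,-y,-z]; p=np.array([.1007,.0008,-.0068])
Tf=T_of(R,F-R@p);W=T_of(R,Tf[:3,3]-.06*a+.06*z)
E
python3 - <<'E'
from plan import *
T0=cur();A=sim(T0,[(6,[0,0,0],[-1,0,0])])
print(Tf[:3,3],W[:3,3],A[:3,3])
for n in (8,10): print(n,*rows(A,W,n))
r,d=rows(A,W,8);print(sim(A,[(k,r,d) for k in [4]])[:3])
E
```

```text
[0.594 0.105 0.154] [0.597 0.023 0.176] [0.504 0.037 0.387]
8 [ 0.011  0.751 -0.045] [-0.314  0.464  1.025]
10 [ 0.009  0.601 -0.036] [-0.257  0.371  0.818]
[[-0.014  1.    -0.006  0.551]
 [ 0.966  0.015  0.258  0.016]
 [ 0.258 -0.003 -0.966  0.283]]
```

Request:
move_arm --rot '[[0,0,0],[0,0,0],[0,0,0],[0,0,0],[0,0,0],[0,0,0],[0,0,0]]' --delta_pos '[[-0.6,0,0],[-1,0,0],[-1,0,0],[-1,0,0],[-1,0,0],[-1,0,0],[-0.4,0,0]]' --gripper '[0,0,0,0,0,0,0]'

```text
t: 8.35
tool_pos: [0.504, 0.0338, 0.3881]
tool_rot: [0.0, 0.709, 0.705, -0.0]
force: [0.5, 0.0, 0.2]
finger_gap: 0.0098
finger_force: 58.5
```

Request:
move_arm --rot '[[0,0.6,-0.04],[0,0.6,-0.04],[0,0.6,-0.04],[0,0.6,-0.04],[0,0.6,-0.04],[0,0.6,-0.04],[0,0.6,-0.04],[0,0.6,-0.04]]' --delta_pos '[[-0.26,0.37,0.82],[-0.26,0.37,0.82],[-0.26,0.37,0.82],[-0.26,0.37,0.82],[-0.26,0.37,0.82],[-0.26,0.37,0.82],[-0.26,0.37,0.82],[-0.26,0.37,0.82]]' --gripper '[0,0,0,0,0,0,0,0]'

```text
t: 9.15
tool_pos: [0.579, 0.016, 0.2178]
tool_rot: [-0.147, 0.682, 0.7, 0.148]
force: [-0.1, 1.0, 0.3]
finger_gap: 0.0095
finger_force: 58.5
```

Request:
move_arm --rot '[[0,0.6,-0.04],[0,0.6,-0.04],[0,0,0],[0,0,0]]' --delta_pos '[[-0.26,0.37,0.82],[-0.26,0.37,0.82],[0,0,0],[0,0,0]]' --gripper '[0,0,0,0]'

```text
t: 9.55
tool_pos: [0.597, 0.0228, 0.1759]
tool_rot: [-0.183, 0.672, 0.694, 0.182]
force: [-0.3, 0.1, 1.1]
finger_gap: 0.0098
finger_force: 58.6
```

Run:
```python
from plan import *
T0=cur();print(T0,manip.get_state()['t'])
print(rows(T0,W,1),rows(T0,Tf,6))
```

```text
[[-0.031  0.999 -0.009  0.597]
 [ 0.866  0.032  0.499  0.023]
 [ 0.499  0.008 -0.866  0.176]
 [ 0.     0.     0.     1.   ]] 9.55
(array([0.071, 0.009, 0.051]), array([ 0.021, -0.011,  0.018])) (array([0.012, 0.001, 0.009]), array([ 0.404, -0.002,  0.403]))
```

Request:
move_arm --rot '[[0,0,0],[0,0,0],[0,0,0],[0,0,0],[0,0,0],[0,0,0],[0,0,0],[0,0,0]]' --delta_pos '[[0.3,0,0.3],[0.4,0,0.4],[0.4,0,0.4],[0.4,0,0.4],[0.4,0,0.4],[0.3,0,0.3],[0.22,0,0.2],[0,0,0]]' --gripper '[0,0,0,0,0,0,0,0]'

```text
t: 10.35
tool_pos: [0.5946, 0.1069, 0.1539]
tool_rot: [-0.183, 0.671, 0.695, 0.183]
force: [0.6, 0.2, 0.6]
finger_gap: 0.0097
finger_force: 58.6
```

Run:
```python
from plan import *
a_=snap('top','top4');b=snap('side','side4');w=snap('wrist','w4')
T0=cur();st=manip.get_state();print(T0,st['t'],st['finger_gap'],rows(T0,Tf,1))
X=[F,G,F-.045*a,F-.19*a]
print('top',proj(a_,X));print('side',proj(b,X))
A=cv2.resize(a_['image'][130:205,130:230],(400,300),interpolation=cv2.INTER_CUBIC)
B=cv2.resize(b['image'][180:255,180:280],(400,300),interpolation=cv2.INTER_CUBIC)
C=cv2.resize(w['image'],(400,300));D=cv2.resize(b['image'],(400,300))
cv2.imwrite('pics/c4.png',np.vstack([np.hstack([A,B]),np.hstack([C,D])]))
```

```text
[[-0.032  0.999 -0.008  0.595]
 [ 0.866  0.032  0.5    0.105]
 [ 0.5    0.009 -0.866  0.154]
 [ 0.     0.     0.     1.   ]] 10.5 0.009912490116941713 (array([0.083, 0.004, 0.066]), array([-0.013, -0.035,  0.017]))
top [[177.228 165.202]
 [158.793 164.549]
 [193.142 165.768]
 [240.419 167.463]]
side [[225.908 209.849]
 [222.588 211.836]
 [228.667 208.197]
 [236.346 203.601]]
```

View pics/c4.png

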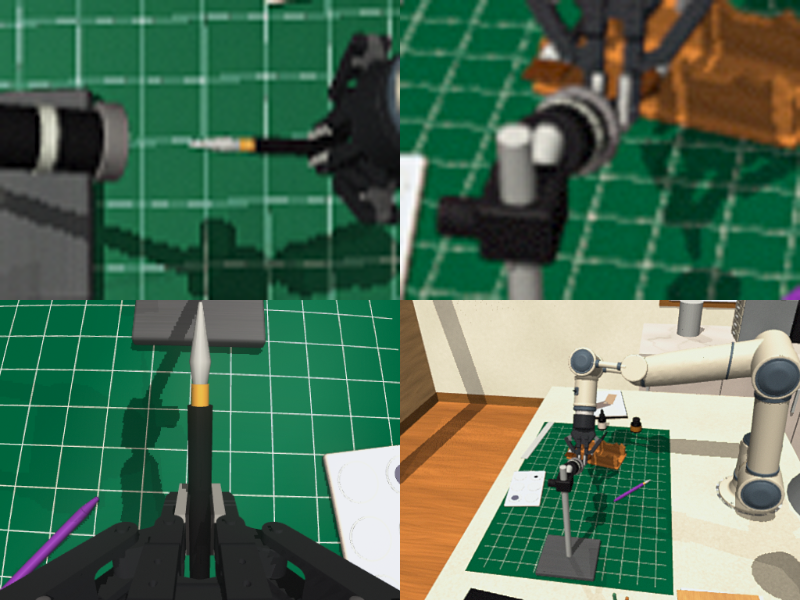

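The top view puts the nib at (177.1,165.6), against (177.2,165.2) predicted for the focus point. The barrel end is at (193.4,166.1), against (193.1,165.8). The wrist view shows the pen unmoved in the grip, so I'm handing in.

```bash
python3 -c "
from bench import manip
print(manip.close_job())"
```

```text
the job is handed in; nothing more can be done
None
```

I handed the job in at about 10.5 s of the 35 s, with the dip pen held still on the lens axis and its nib pointing into the lens, about 50 mm from the glass; the nib's height and the pen's tilt come from the arm's pose and the wrist view, because the lens hid the pen from the side camera.

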